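# Gauge a cooker gasket with the lever and note its travel

## Task

Gently push the lever of the gasket gauge round until it firms up against the gasket inside the drum, hold it there a moment without forcing it, and leave it standing there. Then note how far it went: slide the rider along the scale until its nose is opposite the tip of the lever's pointer, and let go. Leave the things on the turntable alone.

Things in the scene. Friction and masses are not known exactly. Their poses are not given: they have to be found in the camera images.
- gauge: Gasket gauge, fixed on the counter: a wooden board 270 x 280 x 18 mm with drum, lever and scale. Origin under the board, below the upright axis round which lever and rider turn; z up, x from the axis to mid-scale. The board spans x -65 to 205 mm, y +-140 mm. Ticks 0.1 rad apart run from -0.55 to +0.65 rad from x, counter-clockwise from above.
- head: Closed aluminium drum on the board, diameter 108 mm, top 60 mm above the counter, the edge of a grey gasket showing round it; fixed. Origin and axes as the gauge. The gasket inside cannot be seen: where it firms up differs each time, with the lever between 0.40 and 0.95 rad from the start of the scale.
- lever: Steel lever on the drum. Origin on the axis at counter height, z up, x along the lever to its pointer. A bar 18 mm wide, top 73 mm above the counter, 112 mm long, with an upright black post and a pointer bent down in front. Starts 0 to 0.12 rad from the scale's start (-0.55 rad from the gauge's x); push it counter-clockwise from above (to its own +y), at most 1.2 rad. Stays where it is left.
- post (a point): Top centre of the lever's post, where to push: diameter 18 mm, from 73 to 125 mm above the counter, 85 mm from the axis. It moves freely with about 2 N; from the gasket on the resistance grows by roughly 2 N per mm. A firm push is 6 to 12 N, held for half a second; more than 22 N spoils the gasket.
- pointer (a point): Tip of the lever's pointer, 145 mm from the axis, 36 mm above the counter.
- rider: White rider on the scale: a foot 30 mm (radially) x 26 x 14 mm high with an upright round knob and a pointed nose towards the axis. Origin on the axis at counter height, z up, x through knob and nose. Slides only round the scale's circle with about 1.1 N, stays where left, starts 0 to 0.15 rad from the scale's start, can go to 1.2 rad. The lever passes freely in front of it.
- knob (a point): Top centre of the rider's knob: diameter 18 mm, 46 mm tall (from 34 to 79.5 mm above the counter), 178 mm from the axis.
- nose (a point): Tip of the rider's nose, 150 mm from the axis, 30 mm above the counter; opposite the pointer when both lie in one line with the axis.
- turntable: Round wooden turntable, diameter 320 mm, top 28 mm above the counter, fixed; origin on its underside in the middle.
- canister: Cream ceramic canister with a closed lid, diameter 94 mm, 154 mm tall, loose on the turntable; origin at the centre of its underside.
- whistle: Steel cooker whistle, diameter 34 mm, 52 mm tall, loose on the turntable; origin at the centre of its underside.
- funnel: Yellow plastic funnel standing on its wide rim, diameter 90 mm, 95 mm tall, loose on the turntable; origin at the centre of its underside.
- separator: Aluminium cooker separator disc, diameter 100 mm, 5 mm thick, loose on the turntable; origin at the centre of its underside.

How it is judged:
By the outcome, as a careful person would: the job done as asked, in the order asked, and still so for the second after the job is handed in, with the robot touching nothing.
It also fails if it takes over 72 s, if anything falls off the work surface, if the arm or the gripper's body presses on something with over 40 N, if the wrist force passes 120 N, or if a joint passes its speed limit or range.

## Robot

A 6-joint arm with a two-finger parallel gripper is mounted at the origin on the work surface. World frame = base frame: x ahead of the robot, y to its left, z up, the work surface at z = 0. Lengths are in m, angles in rad, forces in N, time in s.
With the tool pointing down it reaches from about 0.35 to 0.975 m from the base axis. Payload 4.9 kg.
Tool frame: the origin (TCP) lies at the very end of the fingers, on their centre line; the grasp point (between the pads) lies 19 mm behind it; z points along the fingers, y is the line along which they close (so a half turn about z gives the same grasp; the last joint's range is limited). The gripper opens to 85 mm and grips with 20 to 120 N. Pads are 22 mm wide; open, the fingers measure 114 mm over their backs; the gripper's body (76 mm by 85 mm) begins 54 mm behind the grasp point. The pads swing forward as they close: fully open they stand 13 mm farther back than shut.
Start: joints at [-1.357, 0.053, 1.613, -0, 1.476, -0.119], TCP at [0.204, -0.591, 0.231] pointing down, gripper open.
Joint ranges: [-3.01, 3.01], [-1.01, 2.22], [0.06, 2.58], [-1.02, 4.17], [0.09, 2.62], [-3.14, 3.14]. Speed limits (rad/s): [2.57, 2.57, 3.14, 3.14, 3.14, 3.14].

## Interface

Orientations are given as a rotation vector (axis times angle).
In Python, from station import ctrl gives the robot as it stands.
- The arm moves only by the shell command python3 -m crank 'ROWS' [OPENING] [FORCE]. ROWS is text: rows parted by semicolons, each of 4 numbers parted by spaces: the shift along the world's x, y, z in units of 0.5 m (1.0 is 0.5 m), then the turn about the world's z in units of 90 degrees (1.0 is 90 degrees). In form: x y z turn; .... A call has exactly 5 rows; each row shifts and turns the commanded pose from where the row before left it; what a row does not reach is not made up. A row lasts 1/12 s, in which the tool goes at most 41.7 mm and 7.16 degrees, less where a joint would pass 70% of its speed; a pose out of reach is approached as far as the arm can. A call with a number of a shift or a turn outside -1 to 1 is refused whole. A call with a gripper value outside its range is refused whole. OPENING is the opening in per cent of the stroke, from 0 (shut) to 100 (fully open), set as the call begins (- or left out, the last holds). The fingers move at their own pace and stop on an object; FORCE is the grip in N (left out, the last holds). Time passes only in rows, so rows that do not move let the fingers close, or fill a call up. It gives the time, the measured TCP pose, the force, the opening and the grip force at its end, in the units of the state.
- ctrl.get_obs(): the state, without advancing time (a new reading comes with each control period).
- ctrl.get_image(name): name is "scene" or "side" or "wrist"; returns (picture, depth): 480x640x3 uint8, red, green, blue; 480x640 float32, m along the optical axis (not along the pixel's ray), 0 where there is no reading.
- ctrl.get_calibration(name): a dict with "fx", "fy", "cx", "cy" (pixels), "k1" (the pictures are not rectified: a ray, as slopes to the right and down, at radius r is drawn at 1 + k1 r^2 times it, then the intrinsics apply), "extrinsics" (4x4, takes a point from world to camera coordinates). Camera axes: x right, y down, z forward; pixel columns grow to the right and rows downward; lengths in m; the calibration is good to about 2 mm. A picture is of the moment at which its call begins: read the wrist's pose just before it. get_calibration takes no time and is no camera call; for the wrist camera it gives the pose at the moment of the call.
- ctrl.finish_job(): hands the job in; it is judged then, once.
The state is a dict: "t": time; "q": joint angles; "dq": joint speeds; "effort": joint torques, N m; "tool_pos": TCP position; "tool_rot": TCP orientation; "contact_force": force on the tool from outside, world axes, zero at the start; "wrist_torque": the same for the moment, N m; "opening": finger opening in m; "grip_force": force on a finger pad.
Only numpy, scipy, OpenCV 4.12 (cv2) and the standard library are available. Lean on these libraries where they do the work, as an engineer would, in place of code of your own. Each camera call takes 0.05 s, during which the arm holds its last target. There are 200 camera calls.

## Working session

There is one attempt and no reset: what is moved stays moved. The work goes in short steps, Python scripts to look and compute and a shell command to move; the robot and the scene stay as the last step left them, time stands still between calls to the robot, and variables do not carry over. Pictures are saved under pics/ and viewed, at most 10 in all, crops included, and the job is handed in when it is done.

```bash
ls; mkdir -p pics; cat > h.py <<'E'
import numpy as np, cv2
from station import ctrl
def ray(c,u,v):
    K=np.array([[c['fx'],0,c['cx']],[0,c['fy'],c['cy']],[0,0,1]]);x,y=(u-c['cx'])/c['fx'],(v-c['cy'])/c['fy']
    a,b=x,y
    for _ in range(20):
        s=1+c['k1']*(a*a+b*b);a,b=x/s,y/s
    E=np.array(c['extrinsics']);R,t=E[:3,:3],E[:3,3]
    return -R.T@t, R.T@np.array([a,b,1.])
def onz(c,u,v,z):
    o,d=ray(c,u,v);return o+d*(z-o[2])/d[2]
def proj(c,p):
    E=np.array(c['extrinsics']);q=E[:3,:3]@np.array(p)+E[:3,3];a,b=q[:2]/q[2];s=1+c['k1']*(a*a+b*b)
    return c['fx']*a*s+c['cx'],c['fy']*b*s+c['cy']
def depthpts(c,d):
    v,u=np.mgrid[:480,:640]
    x,y=(u-c['cx'])/c['fx'],(v-c['cy'])/c['fy'];a,b=x,y
    for _ in range(10):
        s=1+c['k1']*(a*a+b*b);a,b=x/s,y/s
    E=np.array(c['extrinsics']);P=np.stack([a*d,b*d,d],-1)-E[:3,3]
    return P@E[:3,:3]
E
python3 - <<'E'
from h import *
for n in('scene','side'):
    im,d=ctrl.get_image(n);cv2.imwrite(f'pics/{n}0.png',im[:,:,::-1]);c=ctrl.get_calibration(n);np.savez(f'{n}0.npz',im=im,d=d)
    o,_=ray(c,0,0);print(n,o.round(3),(d>0).mean())
print(ctrl.get_obs())
E
```

```text
pics
scene [1.162 0.717 1.165] 0.9958723958333333
side [0.202 0.975 0.683] 0.9961328125
{'t': 0.1, 'q': array([-1.35698454e+00,  5.33130533e-02,  1.61419150e+00, -2.14600030e-06,
        1.47602181e+00, -1.19016272e-01]), 'dq': array([ 0.00026611, -0.00124972, -0.00231391, -0.00058973, -0.00145444,
        0.00017193]), 'effort': array([ 3.90517507e-04, -3.94907212e+01, -3.71364212e+01, -7.72772592e-05,
        3.91459369e-03, -9.33416970e-06]), 'tool_pos': array([ 0.20406351, -0.59012928,  0.23015141]), 'tool_rot': array([-3.09628709e+00, -5.20075746e-01,  1.47176229e-04]), 'contact_force': array([-0.36325301,  0.46525892, -0.25271201]), 'wrist_torque': array([0.00454444, 0.02027101, 0.01825841]), 'grip_force': 0.0, 'opening': 0.08557841485032858}
```

View pics/scene0.png

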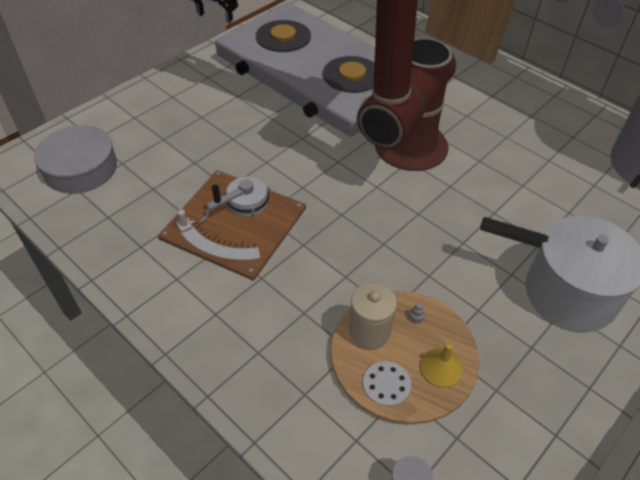

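View pics/side0.png

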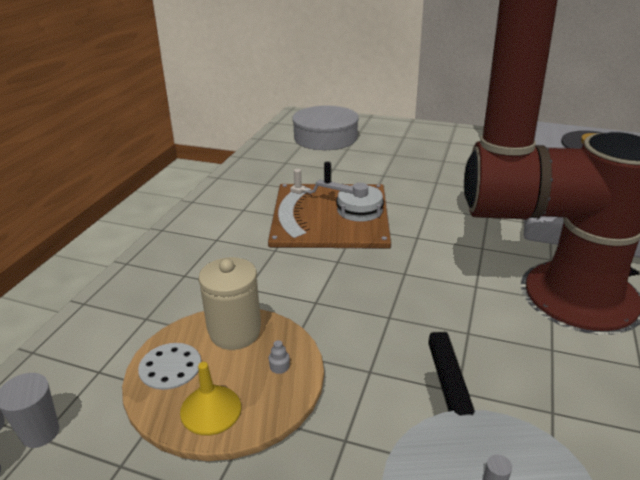

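The scene view shows the board with corners at about (219,172), (304,210), (252,273) and (162,235). The drum is at (247,192), the black post at (216,193) and the rider knob at (183,217). In the side view the post is at (327,172) and the knob at (297,178).

```bash
python3 - <<'E'
from h import *
for n,box in(('scene',(150,165,310,280)),('side',(262,150,400,250))):
    z=np.load(n+'0.npz');im,d=z['im'],z['d'];c=ctrl.get_calibration(n)
    P=depthpts(c,d);x0,y0,x1,y1=box
    m=np.zeros(d.shape,bool);m[y0:y1,x0:x1]=1
    hsv=cv2.cvtColor(im,cv2.COLOR_RGB2HSV)
    wood=m&(hsv[...,1]>100)&(hsv[...,2]>50)
    w=cv2.morphologyEx(wood.astype(np.uint8),cv2.MORPH_OPEN,np.ones((3,3)))
    v,u=np.nonzero(w);Q=np.array([onz(c,a,b,.018)[:2] for a,b in zip(u,v)])
    r=cv2.minAreaRect((Q*1000).astype(np.float32));print(n,r,cv2.boxPoints(r).round(0).tolist())
    for lo,hi,l in((.053,.066,'drum'),(.085,.13,'post')):
        s=P[m&(P[...,2]>lo)&(P[...,2]<hi)&(d>0)]
        print(l,len(s),s.mean(0).round(4),np.ptp(s,0).round(3), (s.max(0)+s.min(0))/2)
    dk=m&(hsv[...,2]<45);v,u=np.nonzero(dk);k=v.argmin();print('dark',len(u),u.min(),u.max(),v.min(),v.max())
E
```

```text
scene ((563.6710205078125, -133.00804138183594), (269.88372802734375, 279.1502380371094), 16.48792839050293) [[395.0, -37.0], [474.0, -305.0], [733.0, -229.0], [653.0, 39.0]]
drum 774 [ 0.5045 -0.1522  0.0594] [0.235 0.111 0.013] [ 0.55818819 -0.15684176  0.05954933]
post 124 [ 0.5711 -0.1665  0.1071] [0.106 0.041 0.042] [ 0.53521677 -0.15993222  0.1062222 ]
dark 136 213 266 185 211
side ((554.2124633789062, -128.166748046875), (265.8466796875, 295.0561828613281), 16.47589111328125) [[385.0, -24.0], [469.0, -307.0], [724.0, -232.0], [640.0, 51.0]]
drum 712 [ 0.4957 -0.1475  0.0596] [0.235 0.11  0.013] [ 0.5542134  -0.16066164  0.05948081]
post 143 [ 0.5713 -0.1686  0.1071] [0.096 0.042 0.041] [ 0.53416334 -0.16409347  0.10573457]
dark 181 325 382 163 214
```

```bash
python3 -m crank '0.044 0.039 0 -0.07;0.044 0.039 0 -0.07;0.044 0.039 0 -0.07;0.044 0.039 0 -0.07;0.044 0.039 0 -0.07' 0 40
python3 -m crank '0.044 0.039 0 0;0.044 0.039 0 0;0.044 0.039 0 0;0.044 0.039 0 0;0.044 0.039 0 0'
python3 -m crank '0.044 0.039 0.01 0;0.044 0.039 0.01 0;0.044 0.039 0.01 0;0.044 0.039 0.01 0;0 0 0 0'
python3 - <<'E'
from h import *
for n in('wrist',):
    c=ctrl.get_calibration(n);im,d=ctrl.get_image(n);cv2.imwrite(f'pics/{n}1.png',im[:,:,::-1]);np.savez(f'{n}1.npz',im=im,d=d,E=c['extrinsics'])
    o,dd=ray(c,320,240);print(n,o.round(3),dd.round(3));print(ctrl.get_obs()['tool_pos'])
E
```

```text
t: 0.52
tool_pos: [0.3148, -0.4919, 0.2306]
tool_rot: [-3.121, 0.349, 0.001]
contact_force: [0.0, 0.0, -0.0]
opening: 0.0258
grip_force: 0.0
t: 0.93
tool_pos: [0.4249, -0.3943, 0.2307]
tool_rot: [-3.122, 0.34, 0.001]
contact_force: [0.9, -0.9, -0.4]
opening: -0.0003
grip_force: 0.0
t: 1.35
tool_pos: [0.5153, -0.3145, 0.252]
tool_rot: [-3.123, 0.332, -0.003]
contact_force: [0.4, 0.1, -0.1]
opening: 0.0
grip_force: 0.0
wrist [ 0.582 -0.329  0.396] [-0.275  0.069 -0.959]
[ 0.51366428 -0.31599602  0.25142629]
```

View pics/wrist1.png

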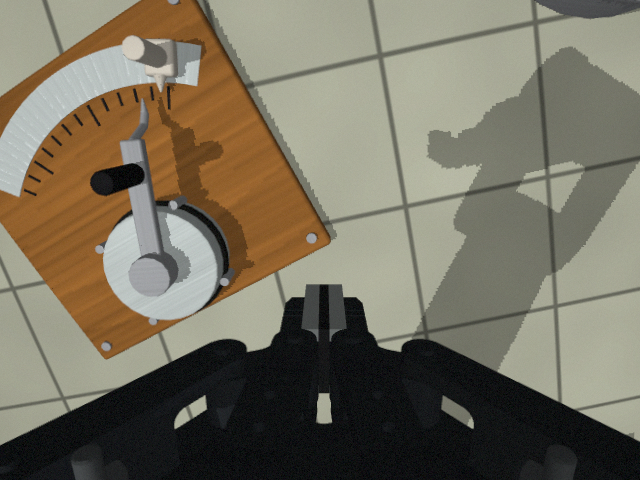

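The wrist view shows the post top at (102,182), pointer tip (141,100), nose tip (162,90), knob top (132,47), and the drum rim circle centred near (162,262). The shut fingers are clear of everything.

```bash
python3 - <<'E'
from h import *
z=np.load('wrist1.npz');im,d=z['im'],z['d'];c=ctrl.get_calibration('wrist');c['extrinsics']=z['E']
P=depthpts(c,d)
m=np.zeros(d.shape,bool);m[195:325,95:232]=1
s=P[m&(abs(P[...,2]-.06)<.004)]; 
(x,y),r=cv2.minEnclosingCircle((s[:,:2]*1000).astype(np.float32));print('drum',x,y,r,len(s))
h=P[m&(P[...,2]>.078)];h=h[h[:,0]<.55];print('hub',h[:,2].max(),(h[:,:2].min(0)+h[:,:2].max(0))/2)
for n,u,v,zz in(('post',102,182,.125),('pointer',141,100,.036),('nose',162,90,.030),('knob',132,47,.0795),('screwR',312,238,.019),('screwL',106,346,.019)):
    p=onz(c,u,v,zz);print(n,p.round(4))
    a=np.array([x,y])/1000
    print('   r,ang',np.hypot(*(p[:2]-a)).round(4),np.arctan2(*(p[:2]-a)[::-1]).round(4))
E
```

```text
drum 491.61822509765625 -160.1519012451172 60.73495864868164 7344
hub 0.08687105648345968 [ 0.49049971 -0.16032271]
post [ 0.5753 -0.173   0.125 ]
   r,ang 0.0847 -0.1522
pointer [ 0.6328 -0.1796  0.036 ]
   r,ang 0.1425 -0.1371
nose [ 0.6374 -0.1978  0.03  ]
   r,ang 0.1506 -0.2525
knob [ 0.6638 -0.2028  0.0795]
   r,ang 0.1774 -0.243
screwR [ 0.4771 -0.2948  0.019 ]
   r,ang 0.1354 -1.6779
screwL [ 0.4058 -0.053   0.019 ]
   r,ang 0.1373 2.2457
```

```bash
python3 -m crank '0.022 0.042 -0.05 0;0.022 0.042 -0.06 0;0.022 0.042 -0.06 0;0.022 0.042 -0.07 0;0.022 0.042 -0.07 0'
python3 -m crank '0 0 -0.016 0;0 0 0 0;0.001 0.01 0 0.01;0.001 0.01 0 0.01;0 0.01 0 0.01'
```

```text
t: 1.82
tool_pos: [0.5665, -0.2132, 0.0958]
tool_rot: [3.122, -0.342, 0.0]
contact_force: [-0.3, -0.3, -0.2]
opening: -0.0001
grip_force: 0.0
t: 2.23
tool_pos: [0.5691, -0.1997, 0.0922]
tool_rot: [3.128, -0.266, 0.007]
contact_force: [-0.6, 0.2, 1.3]
opening: 0.0001
grip_force: 0.0
```

```bash
python3 -m crank '0.004 0.01 0 0.034;0.004 0.01 0 0.034;0.004 0.01 0 0.034;0.003 0.01 0 0.034;0.003 0.01 0 0.034'
```

```text
t: 2.65
tool_pos: [0.5776, -0.1745, 0.0916]
tool_rot: [3.135, 0.157, 0.004]
contact_force: [-1.3, -2.2, 1.0]
opening: 0.0003
grip_force: 1.0
```

```bash
python3 -m crank '0 0.002 0 0.007;0 0.002 0 0.007;0 0.002 0 0.007;0 0.002 0 0.007;0 0 0 0'
```

```text
t: 3.07
tool_pos: [0.5775, -0.1696, 0.0902]
tool_rot: [3.133, 0.222, 0.003]
contact_force: [1.0, -1.7, 0.9]
opening: -0.0002
grip_force: 1.0
```

```bash
python3 -m crank '0 0.002 0 0.007;0 0.002 0 0.007;0 0.002 0 0.007;0 0.002 0 0.007;0 0 0 0'
```

```text
t: 3.48
tool_pos: [0.5768, -0.165, 0.0891]
tool_rot: [-3.128, -0.292, 0.0]
contact_force: [0.7, -1.3, 1.6]
opening: -0.0003
grip_force: 0.8
```

```bash
python3 -m crank '0 0.002 0 0.007;0 0.002 0 0.007;0 0.002 0 0.007;0 0.002 0 0.007;0 0 0 0'
```

```text
t: 3.9
tool_pos: [0.5767, -0.161, 0.0891]
tool_rot: [-3.12, -0.36, 0.0]
contact_force: [1.5, -1.2, 0.3]
opening: 0.0001
grip_force: 0.7
```

```bash
python3 -m crank '0 0.002 0 0.007;0 0.002 0 0.007;0 0.002 0 0.007;0 0 0 0;0 0 0 0'
```

```text
t: 4.32
tool_pos: [0.5767, -0.1581, 0.0891]
tool_rot: [-3.114, -0.411, 0.001]
contact_force: [1.2, -1.3, -0.6]
opening: -0.0002
grip_force: 0.6
```

```bash
python3 -m crank '0 0.002 0 0.007;0 0.002 0 0.007;0 0.002 0 0.007;0 0.002 0 0.007;0 0 0 0'
```

```text
t: 4.73
tool_pos: [0.5765, -0.1541, 0.0891]
tool_rot: [-3.104, -0.48, 0.001]
contact_force: [-0.8, -1.8, -0.5]
opening: 0.0002
grip_force: 0.6
```

```bash
python3 -m crank '0 0.002 0 0.007;0 0.002 0 0.007;0 0.002 0 0.007;0 0 0 0;0 0 0 0'
```

```text
t: 5.15
tool_pos: [0.5767, -0.1511, 0.0892]
tool_rot: [-3.096, -0.53, 0.0]
contact_force: [-0.6, -1.1, -0.0]
opening: -0.0003
grip_force: 0.5
```

```bash
python3 -m crank '-0.0004 0.002 0 0.007;-0.0004 0.002 0 0.007;-0.0004 0.002 0 0.007;-0.0004 0.002 0 0.007;0 0 0 0'
```

```text
t: 5.57
tool_pos: [0.5761, -0.147, 0.0893]
tool_rot: [-3.084, -0.599, -0.0]
contact_force: [1.9, -0.8, -1.1]
opening: -0.0002
grip_force: 0.6
```

```bash
python3 -m crank '-0.0004 0.002 0 0.007;-0.0004 0.002 0 0.007;-0.0004 0.002 0 0.007;0 0 0 0;0 0 0 0'
```

```text
t: 5.98
tool_pos: [0.5754, -0.1441, 0.0894]
tool_rot: [-3.073, -0.649, 0.0]
contact_force: [-0.1, -1.0, -1.5]
opening: -0.0002
grip_force: 0.4
```

```bash
python3 -m crank '-0.0005 0.002 0 0.007;-0.0005 0.002 0 0.007;-0.0005 0.002 0 0.007;-0.0005 0.002 0 0.007;0 0 0 0'
```

```text
t: 6.4
tool_pos: [0.5745, -0.1401, 0.0894]
tool_rot: [-3.059, -0.717, -0.0]
contact_force: [1.9, -1.8, 0.1]
opening: -0.0003
grip_force: 0.7
```

```bash
python3 -m crank '-0.0005 0.002 0 0.007;-0.0005 0.002 0 0.007;-0.0005 0.002 0 0.007;0 0 0 0;0 0 0 0'
```

```text
t: 6.82
tool_pos: [0.5738, -0.1373, 0.0894]
tool_rot: [3.046, 0.767, 0.0]
contact_force: [2.1, -2.1, -0.6]
opening: 0.0002
grip_force: 1.1
```

```bash
python3 -m crank '-0.0005 0.002 0 0.007;-0.0005 0.002 0 0.007;0 0 0 0;0 0 0 0;0 0 0 0'
```

```text
t: 7.23
tool_pos: [0.5733, -0.1355, 0.0894]
tool_rot: [3.038, 0.8, 0.0]
contact_force: [2.9, -4.2, -0.9]
opening: -0.0
grip_force: 2.3
```

```bash
python3 -m crank '-0.001 0.0014 0 0;-0.001 0.0014 0 0;0 0 0 0;0 0 0 0;0 0 0 0'
```

```text
t: 7.65
tool_pos: [0.5727, -0.1342, 0.0894]
tool_rot: [3.037, 0.8, 0.002]
contact_force: [4.7, -4.0, -2.2]
opening: -0.0002
grip_force: 2.8
```

```bash
python3 -m crank '-0.001 0.002 0 0;0 0 0 0;0 0 0 0;0 0 0 0;0 0 0 0'; python3 -m crank '0 0 0 0;0 0 0 0;0 0 0 0;0 0 0 0;0 0 0 0'
```

```text
t: 8.07
tool_pos: [0.5723, -0.1335, 0.0895]
tool_rot: [3.037, 0.799, 0.002]
contact_force: [4.8, -4.6, -3.0]
opening: 0.0
grip_force: 3.2
t: 8.48
tool_pos: [0.5723, -0.1335, 0.0895]
tool_rot: [3.037, 0.799, 0.002]
contact_force: [3.2, -4.9, -2.8]
opening: -0.0
grip_force: 3.2
```

```bash
python3 -m crank '-0.0015 0.0025 0 0;0 0 0 0;0 0 0 0;0 0 0 0;0 0 0 0'; python3 -m crank '0 0 0 0;0 0 0 0;0 0 0 0;0 0 0 0;0 0 0 0'
```

```text
t: 8.9
tool_pos: [0.5717, -0.1325, 0.0895]
tool_rot: [3.036, 0.799, 0.003]
contact_force: [4.8, -4.8, -2.7]
opening: 0.0
grip_force: 3.7
t: 9.32
tool_pos: [0.5717, -0.1325, 0.0895]
tool_rot: [3.036, 0.799, 0.003]
contact_force: [5.9, -5.2, -2.9]
opening: 0.0001
grip_force: 3.7
```

```bash
python3 -m crank '-0.0012 0.002 0 0;0 0 0 0;0 0 0 0;0 0 0 0;0 0 0 0'; python3 -m crank '0 0 0 0;0 0 0 0;0 0 0 0;0 0 0 0;0 0 0 0'; python3 -m crank '0 0 0 0;0 0 0 0;0 0 0 0;0 0 0 0;0 0 0 0'
```

```text
t: 9.73
tool_pos: [0.5714, -0.1317, 0.0895]
tool_rot: [3.035, 0.799, 0.003]
contact_force: [6.2, -6.7, -4.0]
opening: -0.0002
grip_force: 4.3
t: 10.15
tool_pos: [0.5713, -0.1317, 0.0895]
tool_rot: [3.035, 0.799, 0.003]
contact_force: [5.6, -7.2, -3.7]
opening: 0.0
grip_force: 4.3
t: 10.57
tool_pos: [0.5713, -0.1317, 0.0895]
tool_rot: [3.035, 0.799, 0.003]
contact_force: [6.0, -7.3, -4.1]
opening: -0.0001
grip_force: 4.3
```

```bash
python3 -m crank '0.01 -0.016 0 0;0.01 -0.017 0 0;0.01 -0.017 0 0;0.01 -0.017 0 0;0 0 0.06 0' && python3 -m crank '0 0 0.07 -0.07;0.025 -0.029 0 -0.07;0.025 -0.029 0 -0.07;0.025 -0.029 0 -0.07;0.025 -0.029 0 -0.07' && python3 -m crank '0.026 -0.029 0 -0.07;0 0 -0.04 -0.06;0 0 0 0;0 0 0 0;0 0 0 0'
```

```text
t: 10.98
tool_pos: [0.5869, -0.1642, 0.1126]
tool_rot: [-3.031, -0.796, 0.016]
contact_force: [-1.3, 0.1, -0.3]
opening: -0.0001
grip_force: 0.0
t: 11.4
tool_pos: [0.6411, -0.2232, 0.1545]
tool_rot: [-3.14, 0.063, 0.0]
contact_force: [0.2, 0.8, 0.1]
opening: 0.0003
grip_force: 0.0
t: 11.82
tool_pos: [0.653, -0.2365, 0.1341]
tool_rot: [-3.119, 0.371, 0.002]
contact_force: [0.0, 0.2, 0.7]
opening: -0.0005
grip_force: 0.0
```

```bash
python3 -m crank '0 0 -0.06 0;0 0 -0.06 0;0 0 -0.028 0;0 0 0 0;0 0 0 0' && python3 -m crank '0.0056 0.0171 0 0.032;0.0056 0.0171 0 0.032;0.0056 0.0171 0 0.032;0.0056 0.0171 0 0.032;0.0056 0.0171 0 0.032'
```

```text
t: 12.23
tool_pos: [0.653, -0.2362, 0.0601]
tool_rot: [-3.119, 0.373, 0.002]
contact_force: [-0.3, -0.1, 1.8]
opening: 0.0004
grip_force: 0.0
t: 12.65
tool_pos: [0.6689, -0.1945, 0.0637]
tool_rot: [3.139, 0.024, 0.006]
contact_force: [-0.6, -0.7, -0.1]
opening: -0.0001
grip_force: 0.6
```

```bash
python3 -m crank '0.0012 0.018 0 0.032;0.0012 0.018 0 0.032;0.0012 0.018 0 0.032;0.0012 0.018 0 0.032;0.0012 0.018 0 0.032' && python3 -m crank '-0.0033 0.0176 0 0.032;-0.0033 0.0176 0 0.032;-0.0033 0.0176 0 0.032;-0.0033 0.0176 0 0.032;0 0 0 0'
python3 - <<'E'
from h import *
c=ctrl.get_calibration('wrist');im,d=ctrl.get_image('wrist');cv2.imwrite('pics/w2.png',im[:,:,::-1]);np.savez('w2.npz',im=im,d=d,E=c['extrinsics'])
E
```

```text
t: 13.07
tool_pos: [0.6722, -0.1495, 0.064]
tool_rot: [3.111, 0.417, 0.006]
contact_force: [-0.5, -1.1, -1.2]
opening: 0.0003
grip_force: 0.6
t: 13.48
tool_pos: [0.6654, -0.1128, 0.0637]
tool_rot: [3.054, 0.727, 0.006]
contact_force: [0.3, -0.2, 0.6]
opening: 0.0
grip_force: 0.0
```

View pics/w2.png

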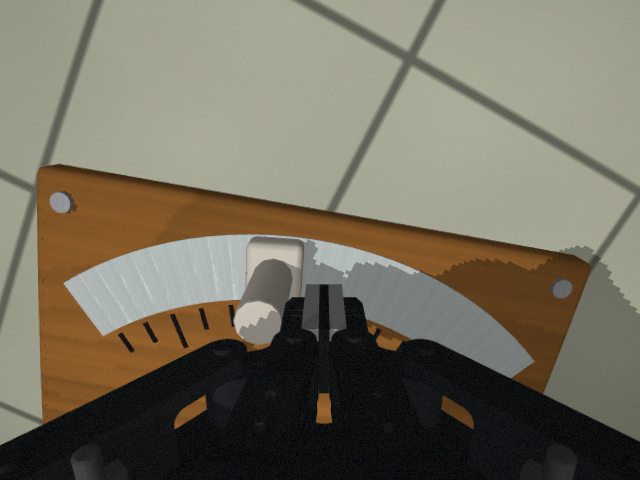

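The view shows the rider's knob top at (258,322) and foot at (275,250), but the gripper hides the nose and pointer. I'll back off and look from above the drum.

```bash
python3 -m crank '0.01 -0.025 0 0;0 0 0.08 0;0 0 0.08 0;-0.04 -0.01 0.06 0;-0.06 -0.01 0.05 0' && python3 -m crank '-0.07 -0.01 0.05 0;-0.06 -0.01 0.05 0;-0.05 0 0 0;0 0 0 0;0 0 0 0'
python3 - <<'E'
from h import *
c=ctrl.get_calibration('wrist');im,d=ctrl.get_image('wrist');cv2.imwrite('pics/w3.png',im[:,:,::-1]);np.savez('w3.npz',im=im,d=d,E=c['extrinsics'])
E
```

```text
t: 13.95
tool_pos: [0.6213, -0.1383, 0.2002]
tool_rot: [3.054, 0.721, 0.009]
contact_force: [-0.3, -0.6, -0.2]
opening: 0.0001
grip_force: 0.0
t: 14.37
tool_pos: [0.5301, -0.1474, 0.2459]
tool_rot: [3.056, 0.719, 0.004]
contact_force: [0.5, -0.2, -0.3]
opening: 0.0002
grip_force: 0.0
```

View pics/w3.png

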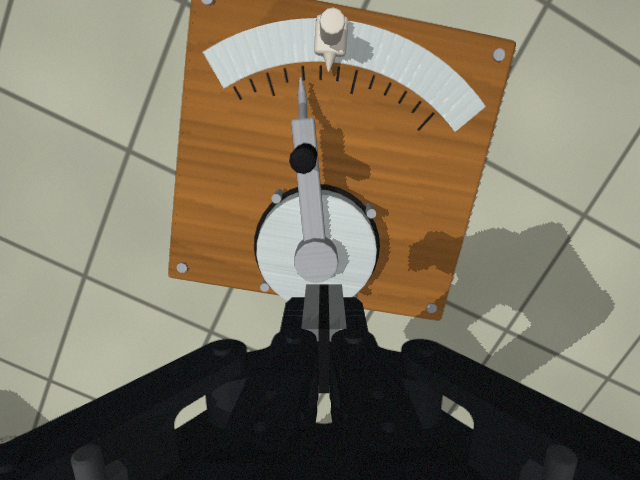

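The view shows the pointer tip at (301,78) and nose tip at (330,71). The knob top is at (333,18), and the board's screws are at (208,1), (499,54), (181,268) and (432,308). The lever stands where I left it.

```bash
python3 - <<'E'
from h import *
z=np.load('w3.npz');im=z['im'];c=ctrl.get_calibration('wrist');c['extrinsics']=z['E']
s=np.array([onz(c,u,v,.019)[:2] for u,v in((208,1),(499,54),(181,268),(432,308))])
x=(s[0]+s[1]-s[2]-s[3]);x/=np.hypot(*x);ax=s.mean(0)-.07*x;g=np.arctan2(x[1],x[0]);print('axis',ax,'yaw',g)
for n,u,v,h in(('ptr',301,78,.036),('nose',330,71,.03),('knob',333,18,.0795),('post',303,158,.125),('hub',316,259,.087)):
    p=onz(c,u,v,h)[:2]-ax;print(n,(p+ax).round(4),np.hypot(*p).round(4),np.arctan2(p[1],p[0]).round(4))
big=cv2.resize(im[0:180,220:400],None,fx=4,fy=3.3*4/3.3,interpolation=cv2.INTER_CUBIC)[:600]
cv2.imwrite('pics/w3c.png',big[:,:,::-1])
E
```

```text
axis [ 0.48988105 -0.16084696] yaw 0.2858135541628115
ptr [ 0.6138 -0.0851] 0.1453 0.5488
nose [ 0.63   -0.1038] 0.1513 0.3866
knob [ 0.6571 -0.0915] 0.181 0.3929
post [ 0.5646 -0.1154] 0.0874 0.5471
hub [ 0.4943 -0.1588] 0.0048 0.4459
```

View pics/w3c.png

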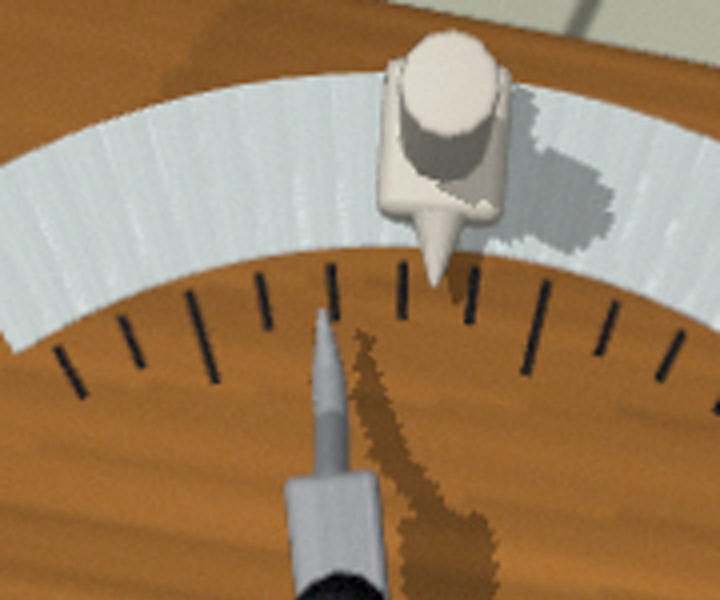

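```bash
python3 -m crank '0.07 0.01 0 0;0.07 0.01 0 0;0.07 0.01 0 0;0.067 0.01 -0.03 0;0 0.002 -0.08 0' && python3 -m crank '0 0 -0.08 0;0 0 -0.08 0;0 0 -0.08 0;0 0 -0.012 0;0 0 0 0'
```

```text
t: 14.83
tool_pos: [0.6778, -0.1255, 0.1948]
tool_rot: [3.05, 0.725, 0.021]
contact_force: [0.7, -0.1, 0.7]
opening: 0.0
grip_force: 0.0
t: 15.25
tool_pos: [0.666, -0.1241, 0.0578]
tool_rot: [-3.052, -0.722, 0.013]
contact_force: [-0.3, 0.1, 1.2]
opening: 0.0002
grip_force: 0.0
```

```bash
python3 -m crank '-0.003 0.018 0 0.02;-0.004 0.018 0 0.02;-0.005 0.018 0 0.02;-0.006 0.018 0 0.02;0 0 0 0'; python3 -m crank '0 0 0 0;0.01 -0.025 0 0;0 0 0.08 0;0 0 0.08 0;-0.04 -0.01 0.06 0' && python3 -m crank '-0.06 -0.02 0.05 0;-0.07 -0.02 0.05 0;-0.06 -0.02 0.05 0;-0.03 -0.01 0 0;0 0 0 0'
python3 - <<'E'
from h import *
c=ctrl.get_calibration('wrist');im,d=ctrl.get_image('wrist');np.savez('w4.npz',im=im,d=d,E=c['extrinsics'])
ax=[.4899,-.1608]
u,v=proj(c,[ax[0]+.147*np.cos(.54),ax[1]+.147*np.sin(.54),.033]);u,v=int(u)-70,max(int(v)-60,0);print(u,v)
cv2.imwrite('pics/w4c.png',cv2.resize(im[v:v+120,u:u+150],None,fx=5,fy=5,interpolation=cv2.INTER_CUBIC)[:,:,::-1])
E
```

```text
t: 15.67
tool_pos: [0.6602, -0.0869, 0.0657]
tool_rot: [3.003, 0.919, 0.005]
contact_force: [-0.3, 0.0, 0.1]
opening: 0.0001
grip_force: 0.0
t: 16.08
tool_pos: [0.6472, -0.1076, 0.1766]
tool_rot: [3.004, 0.914, 0.006]
contact_force: [0.5, -0.3, 1.5]
opening: 0.0001
grip_force: 0.0
t: 16.5
tool_pos: [0.5357, -0.1433, 0.2502]
tool_rot: [3.003, 0.908, 0.005]
contact_force: [0.4, -1.1, 0.7]
opening: -0.0004
grip_force: 0.0
248 23
```

View pics/w4c.png

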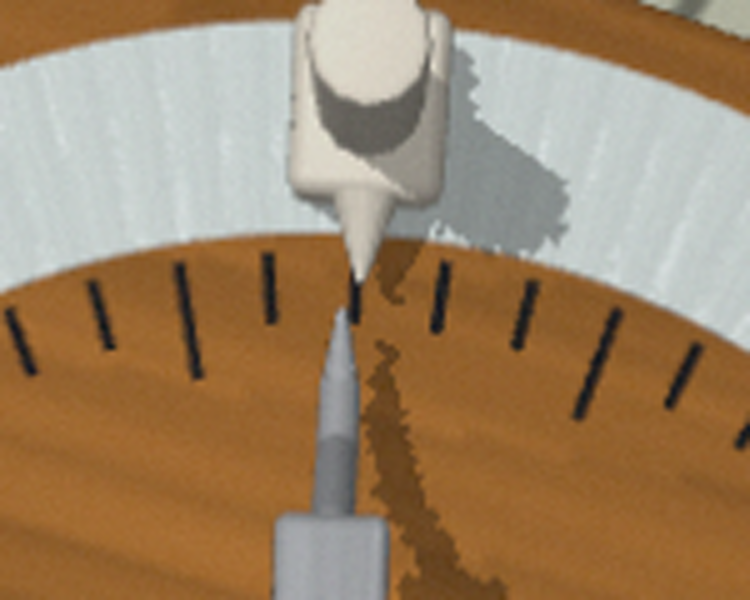

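The crop shows the pointer tip at (341,308) and nose tip at (359,284), so the rider is slightly short.

```bash
python3 - <<'E'
from h import *
z=np.load('w4.npz');c=ctrl.get_calibration('wrist');c['extrinsics']=z['E'];ax=np.array([.4899,-.1608])
for n,u,v,h in(('ptr',341,306,.036),('nose',359,286,.03)):
    p=onz(c,248+(u-2)/5,23+(v-2)/5,h)[:2]-ax;print(n,(p+ax).round(4),np.hypot(*p).round(4),np.arctan2(p[1],p[0]).round(4))
print(ctrl.get_obs()['tool_pos'])
E
```

```text
ptr [ 0.6146 -0.0837] 0.1466 0.5541
nose [ 0.6193 -0.0841] 0.1505 0.5351
[ 0.5363556  -0.14243159  0.2483796 ]
```

```bash
python3 -m crank '0.07 0.01 0 0;0.07 0.01 0 0;0.07 0.02 0 0;0.047 0.016 -0.03 0;0 0.014 -0.08 0' && python3 -m crank '0 0 -0.08 0;0 0 -0.08 0;0 0 -0.08 0;0 0 -0.022 0;0 0 0 0' && python3 -m crank '-0.002 0.006 0 0;-0.002 0.006 0 0;-0.002 0.006 0 0;0 0 0 0;0 0 0 0'
```

```text
t: 16.97
tool_pos: [0.6729, -0.1062, 0.1967]
tool_rot: [2.999, 0.914, 0.018]
contact_force: [0.6, -0.9, 1.2]
opening: 0.0003
grip_force: 0.0
t: 17.38
tool_pos: [0.6615, -0.1047, 0.0539]
tool_rot: [-2.999, -0.912, 0.015]
contact_force: [-0.1, -0.4, -0.9]
opening: -0.0004
grip_force: 0.0
t: 17.8
tool_pos: [0.6633, -0.097, 0.0634]
tool_rot: [3.004, 0.914, 0.005]
contact_force: [-0.2, -0.8, 0.2]
opening: -0.0001
grip_force: 0.0
```

```bash
python3 -m crank '-0.0025 0.0065 0 0;-0.0025 0.0065 0 0;-0.0025 0.0065 0 0;-0.0025 0.0065 0 0;0 0 0 0'
```

```text
t: 18.22
tool_pos: [0.6568, -0.0833, 0.061]
tool_rot: [-3.005, -0.915, 0.0]
contact_force: [-0.7, -0.5, 0.4]
opening: 0.0004
grip_force: 0.0
```

```bash
python3 -m crank '0 0 0 0;0.01 -0.025 0 0;0 0 0.08 0;0 0 0.08 0;-0.04 -0.01 0.06 0' && python3 -m crank '-0.06 -0.02 0.05 0;-0.07 -0.02 0.05 0;-0.06 -0.02 0.05 0;-0.03 -0.01 0 0;0 0 0 0'
python3 - <<'E'
from h import *
c=ctrl.get_calibration('wrist');im,d=ctrl.get_image('wrist');np.savez('w5.npz',im=im,d=d,E=c['extrinsics'])
ax=[.4899,-.1608]
u,v=proj(c,[ax[0]+.147*np.cos(.54),ax[1]+.147*np.sin(.54),.033]);u,v=int(u)-70,max(int(v)-60,0);print(u,v)
cv2.imwrite('pics/w5c.png',cv2.resize(im[v:v+120,u:u+150],None,fx=5,fy=5,interpolation=cv2.INTER_CUBIC)[:,:,::-1])
E
```

```text
t: 18.63
tool_pos: [0.6447, -0.1023, 0.1739]
tool_rot: [3.004, 0.914, 0.006]
contact_force: [0.7, -1.4, 2.3]
opening: 0.0001
grip_force: 0.0
t: 19.05
tool_pos: [0.5333, -0.138, 0.2476]
tool_rot: [3.003, 0.909, 0.005]
contact_force: [0.4, -0.9, -0.5]
opening: 0.0002
grip_force: 0.0
255 24
```

View pics/w5c.png

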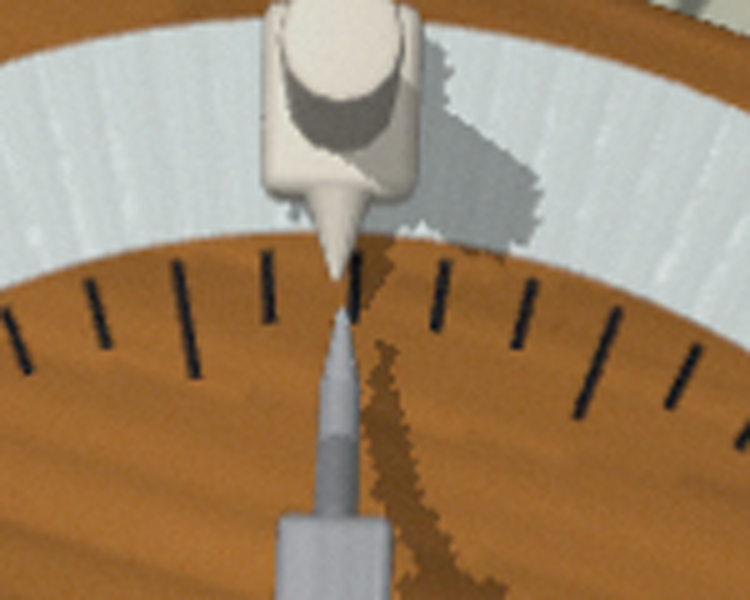

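The crop shows the pointer tip at (342,307) and nose tip at (336,282), nearly opposite each other.

```bash
python3 - <<'E'
from h import *
z=np.load('w5.npz');c=ctrl.get_calibration('wrist');c['extrinsics']=z['E'];ax=np.array([.4899,-.1608])
def a(u,v,h):
    p=onz(c,255+(u-2)/5,24+(v-2)/5,h)[:2]-ax;return np.arctan2(p[1],p[0]),np.hypot(*p)
print('ptr',a(342,306,.036),'nose',a(336,284,.03),'tickR',a(354,288,.0185),a(268,288,.0185),a(442,295,.0185))
print(ctrl.get_obs()['tool_pos'])
E
```

```text
ptr (np.float64(0.5531980509070341), np.float64(0.14647810717891352)) nose (np.float64(0.5607489474668835), np.float64(0.15047269870811247)) tickR (np.float64(0.5400641140176277), np.float64(0.15099045878749076)) (np.float64(0.6392982500426891), np.float64(0.1510085696170395)) (np.float64(0.43826986288093095), np.float64(0.15137947172117855))
[ 0.53388956 -0.13713793  0.24579969]
```

The nose is about 1 mm past the pointer, so I'll nudge it back slowly from the other side.

```bash
python3 -m crank '0.045 0.054 0 0;0.045 0.054 0 0;0.045 0.054 0 0;0.041 0.052 0 0;0 0 -0.06 0' && python3 -m crank '0 0 -0.08 0;0 0 -0.08 0;0 0 -0.08 0;0 0 -0.065 0;0 0 0 0' && python3 -m crank '0 0 0 0;0.002 -0.002 0 0;0 0 0 0;0 0 0 0;0 0 0 0'
```

```text
t: 19.52
tool_pos: [0.6287, -0.0249, 0.2195]
tool_rot: [3.001, 0.92, 0.018]
contact_force: [0.3, -0.4, 1.7]
opening: -0.0004
grip_force: 0.0
t: 19.93
tool_pos: [0.6156, -0.0273, 0.051]
tool_rot: [-2.997, -0.912, 0.025]
contact_force: [-0.6, 0.8, -2.0]
opening: 0.0002
grip_force: 0.0
t: 20.35
tool_pos: [0.6248, -0.0302, 0.0647]
tool_rot: [3.004, 0.913, 0.006]
contact_force: [0.6, 0.2, -1.1]
opening: 0.0002
grip_force: 0.0
```

```bash
python3 -m crank '0.005 -0.0065 0 0;0.005 -0.0065 0 0;0.004 -0.006 0 0;0 0 0 0;0 0 0 0'
```

```text
t: 20.77
tool_pos: [0.6301, -0.0397, 0.062]
tool_rot: [-3.006, -0.913, 0.0]
contact_force: [-0.2, -1.3, 0.2]
opening: 0.0001
grip_force: 0.0
```

```bash
python3 -m crank '0.0018 -0.0022 0 0;0.0018 -0.0022 0 0;0.0018 -0.0022 0 0;0.0018 -0.0022 0 0;0 0 0 0'; python3 -m crank '0 0 0 0;0 0 0 0;0 0 0 0;0 0 0 0;0 0 0 0'
```

```text
t: 21.18
tool_pos: [0.6338, -0.0439, 0.062]
tool_rot: [3.006, 0.914, 0.0]
contact_force: [-0.4, -0.1, 0.4]
opening: -0.0001
grip_force: 0.0
t: 21.6
tool_pos: [0.6336, -0.0437, 0.062]
tool_rot: [-3.006, -0.914, 0.0]
contact_force: [-0.7, 0.2, -0.5]
opening: -0.0003
grip_force: 0.0
```

Tool angle is about 0.682. I'll back off and look again.

```bash
python3 -m crank '-0.014 0.016 0 0;0 0 0.07 0;0 0 0.08 0;0 0 0.08 0;0 0 0.07 0' && python3 -m crank '-0.045 -0.05 0.04 0;-0.045 -0.055 0.03 0;-0.045 -0.055 0 0;-0.04 -0.04 0 0;0 0 0 0'
python3 - <<'E'
from h import *
c=ctrl.get_calibration('wrist');im,d=ctrl.get_image('wrist');np.savez('w6.npz',im=im,d=d,E=c['extrinsics'])
ax=[.4899,-.1608]
u,v=proj(c,[ax[0]+.147*np.cos(.54),ax[1]+.147*np.sin(.54),.033]);u,v=int(u)-70,max(int(v)-60,0);print(u,v)
cv2.imwrite('pics/w6c.png',cv2.resize(im[v:v+120,u:u+150],None,fx=5,fy=5,interpolation=cv2.INTER_CUBIC)[:,:,::-1])
E
```

```text
t: 22.02
tool_pos: [0.6262, -0.0351, 0.2145]
tool_rot: [3.005, 0.914, 0.001]
contact_force: [0.8, -0.2, 0.5]
opening: -0.0003
grip_force: 0.0
t: 22.43
tool_pos: [0.5364, -0.1381, 0.2476]
tool_rot: [3.006, 0.908, -0.001]
contact_force: [0.8, 0.6, -0.0]
opening: 0.0
grip_force: 0.0
253 26
```

View pics/w6c.png

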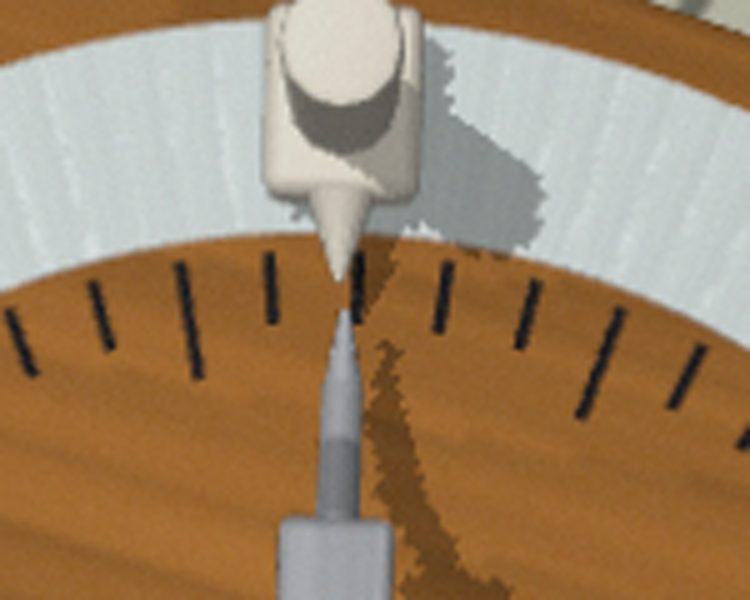

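The rider is unchanged (nose (338,282), pointer (345,308)), so the finger stopped just short of the knob. I'll go in again in small steps until it touches.

```bash
python3 -m crank '0.045 0.054 0 0;0.045 0.054 0 0;0.045 0.054 0 0;0.045 0.04 0 0;0 0 -0.06 0' && python3 -m crank '0 0 -0.08 0;0 0 -0.08 0;0 0 -0.08 0;0 0 -0.065 0;0 0 0 0' && python3 -m crank '0 0 0 0;0 0 0 0;0 0 0 0;0 0 0 0;0 0 0 0'
```

```text
t: 22.9
tool_pos: [0.6355, -0.0303, 0.2237]
tool_rot: [2.999, 0.921, 0.021]
contact_force: [0.1, -1.1, 0.6]
opening: 0.0001
grip_force: 0.0
t: 23.32
tool_pos: [0.6227, -0.0322, 0.055]
tool_rot: [-2.998, -0.914, 0.022]
contact_force: [-1.7, 0.0, -1.7]
opening: 0.0004
grip_force: 0.0
t: 23.73
tool_pos: [0.6308, -0.035, 0.0673]
tool_rot: [3.004, 0.913, 0.006]
contact_force: [0.1, -0.2, 0.6]
opening: -0.0002
grip_force: 0.0
```

```bash
python3 -m crank '0.002 -0.005 -0.005 0;0.002 -0.005 -0.005 0;0.002 -0.005 0 0;0 0 0 0;0 0 0 0'; python3 -m crank '0 0 0 0;0.0006 -0.0008 0 0;0.0006 -0.0008 0 0;0.0006 -0.0008 0 0;0.0006 -0.0008 0 0'
```

```text
t: 24.15
tool_pos: [0.6321, -0.0426, 0.0593]
tool_rot: [-3.006, -0.913, 0.0]
contact_force: [-0.0, 0.3, -0.0]
opening: -0.0004
grip_force: 0.0
t: 24.57
tool_pos: [0.6334, -0.0439, 0.0596]
tool_rot: [3.006, 0.914, 0.0]
contact_force: [0.1, 0.6, -0.1]
opening: -0.0
grip_force: 0.0
```

```bash
python3 -m crank '0 0 0 0;0 0 0 0;0 0 0 0;0.0006 -0.0008 0 0;0.0006 -0.0008 0 0'
```

```text
t: 24.98
tool_pos: [0.6338, -0.0445, 0.0595]
tool_rot: [-3.005, -0.914, 0.0]
contact_force: [-0.8, 0.4, 1.2]
opening: 0.0001
grip_force: 0.6
```

```bash
python3 -m crank '0 0 0 0;0 0 0 0;0 0 0 0;0.0006 -0.0008 0 0;0.0006 -0.0008 0 0'
```

```text
t: 25.4
tool_pos: [0.6344, -0.0454, 0.0595]
tool_rot: [-3.006, -0.914, 0.0]
contact_force: [-1.3, 0.4, -0.1]
opening: -0.0
grip_force: 0.6
```

Contact is made, and the rider has been pushed back roughly 1 to 1.4 mm. I'll withdraw and check.

```bash
python3 -m crank '-0.014 0.016 0 0;0 0 0.07 0;0 0 0.08 0;0 0 0.08 0;0 0 0.07 0' && python3 -m crank '-0.045 -0.05 0.04 0;-0.045 -0.055 0.03 0;-0.045 -0.055 0 0;-0.04 -0.04 0 0;0 0 0 0'
python3 - <<'E'
from h import *
c=ctrl.get_calibration('wrist');im,d=ctrl.get_image('wrist');np.savez('w7.npz',im=im,d=d,E=c['extrinsics'])
ax=[.4899,-.1608]
u,v=proj(c,[ax[0]+.147*np.cos(.54),ax[1]+.147*np.sin(.54),.033]);u,v=int(u)-70,max(int(v)-60,0);print(u,v)
cv2.imwrite('pics/w7c.png',cv2.resize(im[v:v+120,u:u+150],None,fx=5,fy=5,interpolation=cv2.INTER_CUBIC)[:,:,::-1])
E
```

```text
t: 25.82
tool_pos: [0.6274, -0.0371, 0.2121]
tool_rot: [3.005, 0.914, 0.002]
contact_force: [1.0, -1.4, 0.6]
opening: -0.0003
grip_force: 0.0
t: 26.23
tool_pos: [0.5375, -0.1401, 0.2452]
tool_rot: [3.005, 0.907, -0.001]
contact_force: [1.2, 0.4, -0.5]
opening: 0.0001
grip_force: 0.0
250 26
```

View pics/w7c.png

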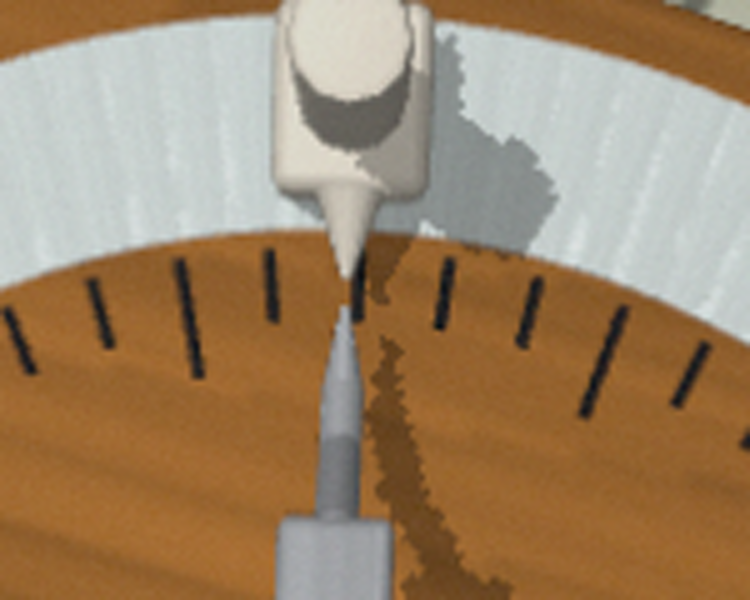

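The nose tip at (347,280) and pointer tip at (345,305) now lie in one line with the lever, and the robot is clear of everything. I'm handing in.

```bash
python3 -c "
from station import ctrl
print(ctrl.finish_job())"
```

```text
the job is handed in; nothing more can be done
None
```

The lever was pushed to the gasket, held there at about 9 N and left standing; the rider's nose was then set in line with the pointer tip (to within what the last picture shows), and the job was handed in at about 26 s with the robot clear and the turntable untouched.

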